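# Sort the casting-grain canisters by weight

### The arm

A 6-joint arm with a two-finger parallel gripper is mounted at the origin on a cart in front of the work surface, level with it; the furniture and walls round the work are solid. World frame = base frame: x ahead of the robot, y to its left, z up, the work surface at z = 0. Lengths are in m, angles in degrees, forces in N, time in s.
With the tool pointing down it reaches from about 0.25 to 0.725 m from the base axis. Payload 9.7 kg.
Tool frame: the origin (TCP) lies on the centre line of the jaws, within the pads' length; the fingertips stand 19 mm ahead of it and the grasp point (between the pads) is the TCP (bot.tcp_to_tips is the z of the fingertips in the tool frame, in m); z points along the fingers, y is the line along which they close (so a half turn about z gives the same grasp; the last joint's range is limited). The gripper opens to 85 mm and grips with 20 to 120 N. Pads are 22 mm wide; open, the fingers measure 114 mm over their backs; the gripper's body (76 mm by 85 mm) begins 54 mm behind the grasp point. The pads swing forward as they close: fully open they stand 13 mm farther back than shut.
Start: joints at [64.687, 4.979, 10.078, 95.1, 0, 90], TCP at [0.235, 0.497, 0.25] pointing down, gripper open.
Joint ranges: [-179.16, 179.16], [-48.56, 103.87], [-65.8, 70.77], [-126.05, 130.52], [-82.76, 87.17], [-180, 180]. Speed limits (degrees/s): [127.2, 127.2, 147.25, 180, 180, 180].

### API

Orientations are given as [roll, pitch, yaw] about the fixed x, y, z axes, in that order (R = Rz(yaw) Ry(pitch) Rx(roll)).
In Python, from workcell import bot gives the robot as it stands. The module is installed in compiled form; this text tells all that it offers.
- The arm moves only by the tool play_rows, never from a script. Its argument "increments" is a list of rows, each an object with "slide": the shift along the tool's x, y, z in mm, a list of three; "angular": the turn, a rotation vector about the tool's x, y, z in degrees, a list of three; "claw": the opening, from -1 (shut) to 1 (fully open). In form: [{"slide": [x, y, z], "angular": [rx, ry, rz], "claw": claw}, ...]. A call has 1 to 8 rows; each row shifts and turns the commanded pose from where the row before left it, along the tool's axes as they then stand; what a row does not reach is not made up. A row lasts 1/10 s, in which the tool goes at most 50 mm and 8.59 degrees, less where a joint would pass 70% of its speed; a pose out of reach is approached as far as the arm can. A call is refused whole if a number of a shift passes 50 or a number of a turn 8.59, either way. A call with a gripper value outside its range is refused whole. The fingers move at their own pace and stop on an object; "squeeze" is the grip in N (left out, the last holds). Time passes only in rows, so rows that do not move let the fingers close. It gives the time, the measured TCP pose, the force, the opening and the grip force at its end, in the units of the state.
- bot.get_obs(): the state, without advancing time (a new reading comes with each control period).
- bot.camera(name): name is "side" or "top"; returns the picture (384x512x3 uint8, red, green, blue); there is no depth.
- bot.camera_info(name): a dict with "fovy" (degrees; the focal length in pixels is half the picture's height over the tangent of half this angle, whatever the lens; pixels are square), "cx", "cy" (the principal point, pixels), "R" (3x3) and "t" (3): a world point X has camera coordinates R X + t. Camera axes: x right, y down, z forward; pixel columns grow to the right and rows downward; lengths in m; the calibration is good to about 2 mm. A picture is of the moment at which its call begins. camera_info takes no time and is no camera call.
- bot.job_done(): hands the job in; it is judged then, once.
The state is a dict: "time": time; "q": joint angles; "qd": joint speeds; "joint_efforts": joint torques, N m; "ee_pos": TCP position; "tcp_rot": TCP orientation; "wrist_force": force on the tool from outside, world axes, zero at the start; "torque": the same for the moment, N m; "opening": finger opening in m; "grasp_force": force on a finger pad.
Only numpy, scipy, OpenCV 4.12 (cv2) and the standard library are available. Lean on these libraries where they do the work, as an engineer would, in place of code of your own. Each camera call takes 0.05 s, during which the arm holds its last target. There are 200 camera calls.

### The job

The four sealed grain canisters look alike, so lift each to feel its weight: stand those heavier than 500 g in the green tray and those lighter in the blue tray (within 100 g of that either tray will do), all of them upright on the tray floor. Keep the canisters upright, set them down without dropping them, and leave everything else on the bench where it is.

Things in the scene. Friction and masses are not known exactly. Their poses are not given: they have to be found in the camera images.
- can_a: sealed upright round canister for casting grain, bare steel body with a black lid fixed on; 44 mm diameter, 76 mm tall, all four alike outside; origin at the centre of its underside, z up along its axis. What is left inside differs: it weighs anything from 0.15 to 0.84 kg (any number of the four may be heavy). It stands on a 2 mm steel plate in the middle of the bench among the other things, gaps partly narrower than a finger
- can_b: sealed upright round canister for casting grain, bare steel body with a black lid fixed on; 44 mm diameter, 76 mm tall, all four alike outside; origin at the centre of its underside, z up along its axis. What is left inside differs: it weighs anything from 0.15 to 0.84 kg (any number of the four may be heavy). It stands on a 2 mm steel plate in the middle of the bench among the other things, gaps partly narrower than a finger
- can_c: sealed upright round canister for casting grain, bare steel body with a black lid fixed on; 44 mm diameter, 76 mm tall, all four alike outside; origin at the centre of its underside, z up along its axis. What is left inside differs: it weighs anything from 0.15 to 0.84 kg (any number of the four may be heavy). It stands on a 2 mm steel plate in the middle of the bench among the other things, gaps partly narrower than a finger
- can_d: sealed upright round canister for casting grain, bare steel body with a black lid fixed on; 44 mm diameter, 76 mm tall, all four alike outside; origin at the centre of its underside, z up along its axis. What is left inside differs: it weighs anything from 0.15 to 0.84 kg (any number of the four may be heavy). It stands on a 2 mm steel plate in the middle of the bench among the other things, gaps partly narrower than a finger
- green_tray: Green open plastic tray, fixed to the bench, 232 mm long (its x axis) by 66 mm wide (y) and 22 mm high, with a 10 mm lip at the rim of each end; walls and floor 4 mm thick, flat inner floor 224 x 58 mm, 4 mm above the origin, room for four canisters in one row along x. Four black pads at x = -81, -27, 27 and 81 mm show a good spacing. Origin at the centre of its underside, z up; it stands at the left or the right of the bench. For the heavy canisters
- blue_tray: Blue open plastic tray, fixed to the bench, 232 mm long (its x axis) by 66 mm wide (y) and 22 mm high, with a 10 mm lip at the rim of each end; walls and floor 4 mm thick, flat inner floor 224 x 58 mm, 4 mm above the origin, room for four canisters in one row along x. Four black pads at x = -81, -27, 27 and 81 mm show a good spacing. Origin at the centre of its underside, z up; it stands at the left or the right of the bench. For the light canisters
- jar: small round glass jar with a black lid, 48 mm diameter, 63 mm tall, 0.12 kg; loose bystander to be left alone; origin at the centre of its underside
- doming_block: brass doming cube with hollows, 42 x 42 x 42 mm, 0.55 kg; loose bystander to be left alone; origin at the centre of its underside
- graver_block: black setting block with V grooves on top, 53 mm (x) x 72 mm (y) x 63 mm tall, 0.32 kg; loose bystander to be left alone; origin at the centre of its underside
- setting_tin: flat dark blue tin, 63 mm (x) x 86 mm (y) x 22 mm tall, lid shut; loose bystander to be left alone; origin at the centre of its underside
- bur_box: clear box with a blue insert and upright burs, 30 mm (x) x 67 mm (y) x 46 mm tall; loose bystander to be left alone; origin at the centre of its underside
- microscope: bench microscope, fixed, never moves; origin on the bench under its middle. It overhangs the bench: its nose, 70 to 140 mm from the origin towards the robot, 55 mm right to 20 mm left of it, hangs 215 mm over the bench; knobs and arm (to 160 mm towards the robot, 60 mm right to 160 mm left) hang 310 mm over it: keep the wrist clear. A lamp head hangs 330 mm over the back right corner

How it is judged (in metres and radians):
At the end, for the whole second after the job is handed in: Every canister stands at rest and upright (within 0.1 rad) with its underside on the inner floor of a tray: in the green tray only if it weighs more than 400 g, in the blue tray only if it weighs less than 600 g; all released (angle between each of can_a, can_b, can_c, can_d's own z axis and vertical below 0.1 rad and linear speed of each of can_a, can_b, can_c, can_d below 0.02 m/s and ((x of can_a in the frame of green_tray between -0.098 and 0.098 m and y of can_a in the frame of green_tray between -0.015 and 0.015 m and z of can_a in the frame of green_tray below 0.01 m and contact force between can_a and green_tray above 3.924 N) or (x of can_a in the frame of blue_tray between -0.098 and 0.098 m and y of can_a in the frame of blue_tray between -0.015 and 0.015 m and z of can_a in the frame of blue_tray below 0.01 m and contact force between can_a and blue_tray below 5.886 N)) and ((x of can_b in the frame of green_tray between -0.098 and 0.098 m and y of can_b in the frame of green_tray between -0.015 and 0.015 m and z of can_b in the frame of green_tray below 0.01 m and contact force between can_b and green_tray above 3.924 N) or (x of can_b in the frame of blue_tray between -0.098 and 0.098 m and y of can_b in the frame of blue_tray between -0.015 and 0.015 m and z of can_b in the frame of blue_tray below 0.01 m and contact force between can_b and blue_tray below 5.886 N)) and ((x of can_c in the frame of green_tray between -0.098 and 0.098 m and y of can_c in the frame of green_tray between -0.015 and 0.015 m and z of can_c in the frame of green_tray below 0.01 m and contact force between can_c and green_tray above 3.924 N) or (x of can_c in the frame of blue_tray between -0.098 and 0.098 m and y of can_c in the frame of blue_tray between -0.015 and 0.015 m and z of can_c in the frame of blue_tray below 0.01 m and contact force between can_c and blue_tray below 5.886 N)) and ((x of can_d in the frame of green_tray between -0.098 and 0.098 m and y of can_d in the frame of green_tray between -0.015 and 0.015 m and z of can_d in the frame of green_tray below 0.01 m and contact force between can_d and green_tray above 3.924 N) or (x of can_d in the frame of blue_tray between -0.098 and 0.098 m and y of can_d in the frame of blue_tray between -0.015 and 0.015 m and z of can_d in the frame of blue_tray below 0.01 m and contact force between can_d and blue_tray below 5.886 N))); the robot touches nothing.
It fails at once if a canister is tipped (more than 0.5 rad) (angle between any of can_a, can_b, can_c, can_d's own z axis and vertical above 0.5 rad).
It fails at once if a canister is let fall (faster than 0.45 m/s with no finger on it) ((linear speed of can_a above 0.45 m/s and contact force between can_a and the fingers below 0.05 N) or (linear speed of can_b above 0.45 m/s and contact force between can_b and the fingers below 0.05 N) or (linear speed of can_c above 0.45 m/s and contact force between can_c and the fingers below 0.05 N) or (linear speed of can_d above 0.45 m/s and contact force between can_d and the fingers below 0.05 N)).
It fails at once if one of the other loose things is moved more than 25 mm (distance of any of jar, doming_block, graver_block, setting_tin, bur_box from where it was at the start of the episode above 0.025 m).
It also fails if it takes over 72 s, if anything falls off the work surface, if the arm or the gripper's body presses on something with over 40 N, if the wrist force passes 120 N, or if a joint passes its speed limit or range.

## Working session

There is one attempt and no reset: what is moved stays moved. The work goes in short steps, Python scripts to look and compute and a tool call to move; the robot and the scene stay as the last step left them, time stands still between calls to the robot, and variables do not carry over. Pictures are saved under pics/ and viewed, at most 10 in all, crops included, and the job is handed in when it is done.

Besides the shell and the picture viewer there is one more tool, called after "Request:" as name([rows], argument=value, ...), one row to a line, values as JSON. play_rows: Moves the arm, as the interface text tells. Its arguments: {"type":"object","properties":{"increments":{"type":"array"},"squeeze":{"type":"number"}},"required":["increments"]}

```bash
mkdir -p pics; python3 - <<'E'
from workcell import bot
import cv2,numpy as np
for n in("top","side"):
    im=bot.camera(n); np.save(f"pics/{n}0.npy",im)
    cv2.imwrite(f"pics/{n}0.png",cv2.resize(im[:,:,::-1],(800,600),interpolation=cv2.INTER_CUBIC))
    i=bot.camera_info(n); print(n,i["fovy"],i["cx"],i["cy"],np.round(i["R"],4).tolist(),np.round(i["t"],4).tolist())
o=bot.get_obs(); print(o, bot.tcp_to_tips)
E
```

```text
top 43.56960770603092 257.0312474444332 194.403611505859 [[-0.0215, -0.9997, -0.0085], [-0.9822, 0.0227, -0.1864], [0.1865, 0.0044, -0.9824]] [0.1071, 0.5577, 1.0721]
side 57.583106441030594 253.67212871311534 188.50783870511677 [[0.9883, -0.1521, -0.0078], [-0.1103, -0.6799, -0.7249], [0.105, 0.7173, -0.6888]] [-0.5674, 0.1331, 0.7374]
{'time': 0.1, 'q': array([ 6.46880745e+01,  5.00755461e+00,  1.00399724e+01,  9.50988562e+01,
       -1.01145189e-03,  9.00004907e+01]), 'qd': array([-0.07124357, -0.08758842,  0.1596784 ,  0.04406152,  0.04281048,
       -0.04448245]), 'joint_efforts': array([-1.15675230e-04, -5.21561122e+01,  4.65652514e+01,  1.60580606e-02,
        2.56024731e-05, -3.83267007e-06]), 'ee_pos': array([0.2350806 , 0.49703808, 0.24966649]), 'tcp_rot': array([-1.79933562e+02,  1.01202018e-03,  1.54687585e+02]), 'wrist_force': array([0.53227762, 0.63566795, 1.44889006]), 'torque': array([-0.01844923,  0.00372681, -0.0405993 ]), 'grasp_force': 0.0, 'opening': 0.08539978436755741} 0.019
```

View pics/top0.png

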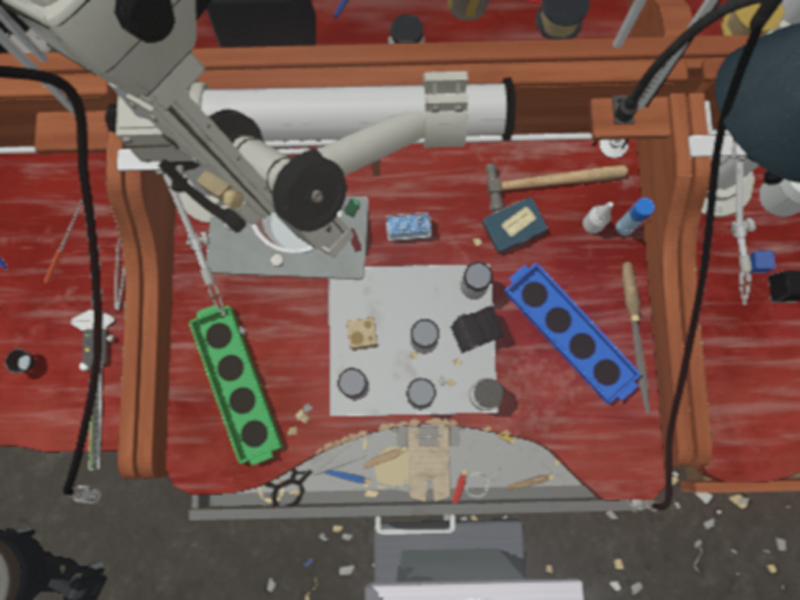

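View pics/side0.png

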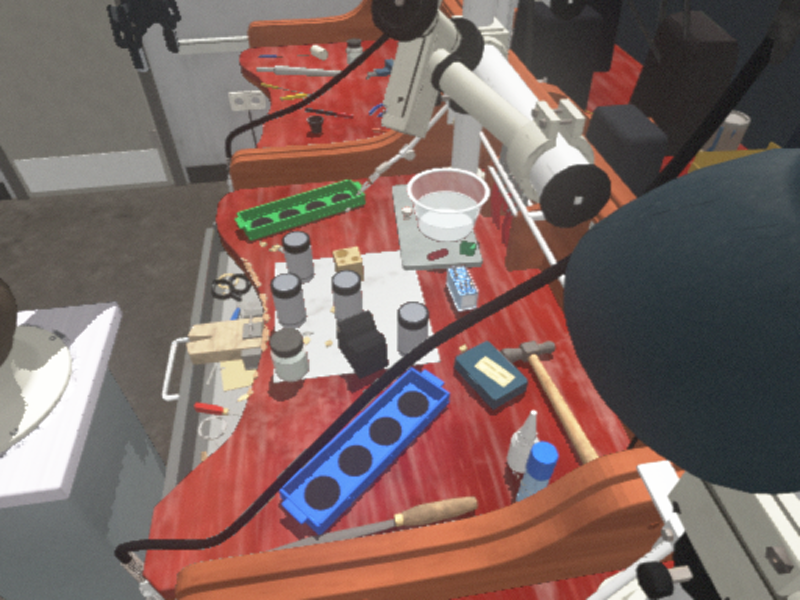

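The top view shows canister lids at about (477,277), (425,334), (352,382) and (421,392). The jar is at (487,393), the black block at (478,328) and the brass cube at (361,333). The green tray is on the left and the blue tray on the right; the side view agrees.

```bash
cat > h.py <<'E'
import numpy as np, cv2
from workcell import bot
def KRt(n):
    i=bot.camera_info(n); f=192/np.tan(np.radians(i["fovy"]/2))
    return np.array([[f,0,i["cx"]],[0,f,i["cy"]],[0,0,1]]),np.array(i["R"]),np.array(i["t"])
def H(n,z):
    K,R,t=KRt(n); return K@np.c_[R[:,0],R[:,1],R[:,2]*z+t]
def p2w(n,uv,z):
    w=np.linalg.solve(H(n,z),[uv[0],uv[1],1]); return w[:2]/w[2]
def w2p(n,X):
    K,R,t=KRt(n); p=K@(R@np.array(X)+t); return p[:2]/p[2]
def rect(n,im,z,x1,y1,w,h,s=0.001):  # image up=+x, left=+y; top-left is (x1,y1)
    A=np.array([[0,-s,x1],[-s,0,y1],[0,0,1]])
    return cv2.warpPerspective(im,H(n,z)@A,(w,h),flags=cv2.INTER_CUBIC|cv2.WARP_INVERSE_MAP)
E
python3 - <<'E'
from h import *
s=1.5625
im=np.load("pics/top0.npy"); sd=np.load("pics/side0.npy")
for n,t,sp in [("1",(477,277),(412,311)),("2",(425,334),(347,276)),("3",(352,382),(296,238)),("4",(421,392),(287,277)),("jar",(487,393),(289,340))]:
    z=.078 if n!="jar" else .065
    print(n,p2w("top",np.array(t)/s,z).round(4),p2w("side",np.array(sp)/s,z).round(4))
for c,l in [("green",[(219,336),(231,368),(242,401),(254,433)]),("blue",[(535,294),(558,320),(581,345),(606,372)])]:
    P=np.array([p2w("top",np.array(q)/s,.004) for q in l]); print(c,P.round(4).tolist(),P.mean(0).round(4))
r=rect("top",im,.078,.56,.16,320,320,.001)
r2=rect("side",sd,.078,.56,.16,320,320,.001)
o=np.hstack([r,r2])
for k in range(0,320,20):
    for off in(0,320):
        o[:, k+off]=(o[:,k+off]*.7).astype(np.uint8)
    o[k]=(o[k]*.7).astype(np.uint8)
cv2.imwrite("pics/rect.png",cv2.resize(o[:,:,::-1],(800,400),interpolation=cv2.INTER_CUBIC))
E
```

```text
1 [ 0.5928 -0.0174] [ 0.5935 -0.0163]
2 [0.5097 0.0614] [0.5133 0.0686]
3 [0.4425 0.1682] [0.4424 0.1707]
4 [0.426  0.0695] [0.4277 0.0804]
jar [ 0.4233 -0.0263] [ 0.4275 -0.0305]
green [[0.5248, 0.3799], [0.4745, 0.3602], [0.4235, 0.3422], [0.3748, 0.3231]] [0.4494 0.3513]
blue [[0.58, -0.1144], [0.5379, -0.1479], [0.498, -0.181], [0.4554, -0.2166]] [ 0.5178 -0.165 ]
```

View pics/rect.png

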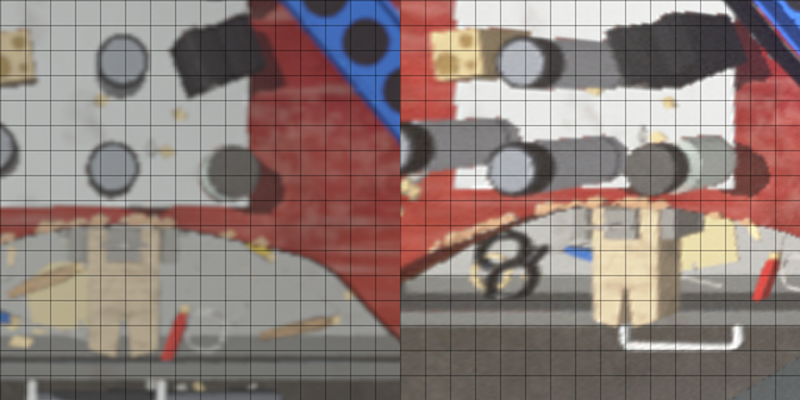

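```bash
python3 - <<'E'
from h import *
im=np.load("pics/top0.npy"); sd=np.load("pics/side0.npy")
x1,y1=.65,.23
outs=[]
for n,I in(("top",im),("side",sd)):
    r=rect(n,I,.078,x1,y1,640,560,.0005); g=cv2.GaussianBlur(cv2.cvtColor(r,cv2.COLOR_RGB2GRAY),(0,0),3)
    c=cv2.HoughCircles(g,cv2.HOUGH_GRADIENT,1,60,param1=60,param2=12,minRadius=34,maxRadius=46)
    for u,v,R in (c[0] if c is not None else []):
        X=(x1-v*.0005,y1-u*.0005)
        if .4<X[0]<.62 and -.05<X[1]<.2: print(n,np.round(X,4),R*.5); cv2.circle(r,(int(u),int(v)),int(R),(255,0,0),1)
    for k in range(0,640,40):
        r[:,k]=r[:,k]*.7
        if k<560: r[k]=r[k]*.7
    outs.append(r)
o=np.vstack(outs)[:,:,::-1]
cv2.imwrite("pics/r_top.png",o[:560])
E
```

```text
top [0.4252 0.0702] 22.15
top [0.5127 0.0623] 20.8
top [0.4422 0.1692] 22.15
top [ 0.5957 -0.0178] 17.65
top [ 0.4227 -0.0278] 22.1
side [0.5102 0.0627] 17.55
side [ 0.5942 -0.0178] 17.55
side [0.4247 0.0702] 17.45
side [0.4402 0.1707] 17.55
side [0.4328 0.0007] 19.95
side [0.5202 0.1172] 21.0
```

View pics/r_top.png

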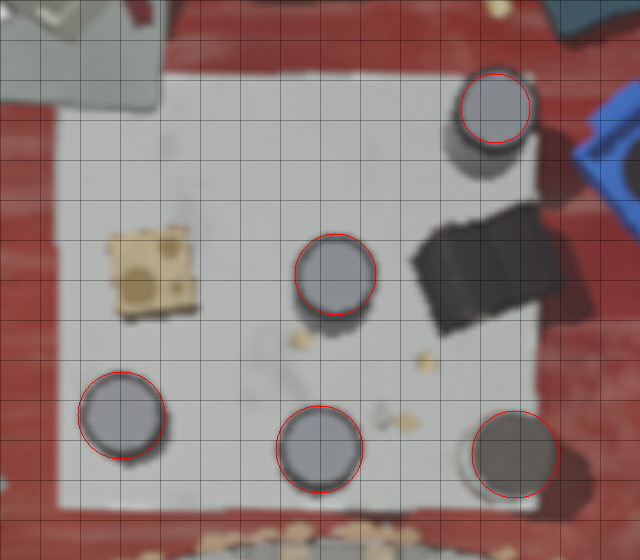

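The rectified view confirms the positions: canisters A (.595,-.018), B (.511,.0625), C (.441,.170) and D (.425,.070), with the jar at (.423,-.028). First I turn the wrist to about 30° yaw in place.

Request:
play_rows([
  {"slide": [0, 0, 0], "angular": [0, 0, 8.3], "claw": 0.5},
  {"slide": [0, 0, 0], "angular": [0, 0, 8.3], "claw": 0.5},
  {"slide": [0, 0, 0], "angular": [0, 0, 8.3], "claw": 0.5},
  {"slide": [0, 0, 0], "angular": [0, 0, 8.3], "claw": 0.5},
  {"slide": [0, 0, 0], "angular": [0, 0, 8.3], "claw": 0.5},
  {"slide": [0, 0, 0], "angular": [0, 0, 8.3], "claw": 0.5},
  {"slide": [0, 0, 0], "angular": [0, 0, 8.3], "claw": 0.5},
  {"slide": [0, 0, 0], "angular": [0, 0, 8.3], "claw": 0.5},
], squeeze=60)

```text
time: 0.9
ee_pos: [0.2351, 0.4971, 0.2499]
tcp_rot: [-180.0, 0.0, 87.9]
wrist_force: [-0.0, -0.4, -0.1]
opening: 0.0642
grasp_force: 0.0
```

Request:
play_rows([
  {"slide": [0, 0, 0], "angular": [0, 0, 8.3], "claw": 0.5},
  {"slide": [0, 0, 0], "angular": [0, 0, 8.3], "claw": 0.5},
  {"slide": [0, 0, 0], "angular": [0, 0, 8.3], "claw": 0.5},
  {"slide": [0, 0, 0], "angular": [0, 0, 8.3], "claw": 0.5},
  {"slide": [0, 0, 0], "angular": [0, 0, 8.3], "claw": 0.5},
  {"slide": [0, 0, 0], "angular": [0, 0, 8.3], "claw": 0.5},
  {"slide": [0, 0, 0], "angular": [0, 0, 8.3], "claw": 0.5},
  {"slide": [0, 0, 0], "angular": [0, 0, 0], "claw": 0.5},
])

```text
time: 1.7
ee_pos: [0.3658, 0.395, 0.2497]
tcp_rot: [-173.3, 1.8, 43.9]
wrist_force: [-0.9, 0.8, 0.4]
opening: 0.0639
grasp_force: 0.0
```

```bash
cat > go.py <<'E'
import sys; from h import *
# args: x y z yaw [x y z ...]: successive waypoints; prints tool-axis deltas in mm
from scipy.spatial.transform import Rotation as Ro
o=bot.get_obs(); p=np.array(o["ee_pos"]); e=o["tcp_rot"]
a=list(map(float,sys.argv[1:]))
print("t %.2f"%o["time"],"pos",p.round(4),"rot",np.round(e,2),"open %.4f"%o["opening"],"F",np.round(o["wrist_force"],2),"grip %.1f"%o["grasp_force"])
if a:
  yaw=a[3]; R0=Ro.from_euler("xyz",e,degrees=True)
  rv=(R0.inv()*Ro.from_euler("xyz",[180,0,yaw],degrees=True)).as_rotvec(degrees=True)
  print("turn tool",rv.round(2),"rows %.1f"%(np.linalg.norm(rv)/8.5))
  R=Ro.from_euler("xyz",[180,0,yaw],degrees=True)
  for w in [a[:3]]+[a[i:i+3] for i in range(4,len(a),3)]:
    d=R.inv().apply(np.array(w)-p)*1000; n=int(np.ceil(np.linalg.norm(d)/45)); print(w,"slide after turn",d.round(1),"n",n,"each",(d/max(n,1)).round(1)); p=np.array(w)
E
python3 go.py .425 .070 .16 30 .425 .070 .054
python3 - <<'E'
from h import *
s=1.5625
for z in(.215,.25,.31): print(z,p2w("top",np.array((340,248))/s,z),p2w("side",np.array((395,130))/s,z),"knob",p2w("top",np.array((315,190))/s,z+.05),p2w("side",np.array((573,195))/s,z+.05))
E
```

```text
t 1.70 pos [0.3658 0.395  0.2497] rot [-173.28    1.85   43.94] open 0.0639 F [-0.85  0.78  0.36] grip 0.0
turn tool [-6.46  2.65 13.81] rows 1.8
[0.425, 0.07, 0.16] slide after turn [-111.2  311.    89.7] n 8 each [-13.9  38.9  11.2]
[0.425, 0.07, 0.054] slide after turn [  0.  -0. 106.] n 3 each [ 0.  -0.  35.3]
0.215 [0.6047137 0.1722261] [0.60919788 0.23059714] knob [0.66671179 0.19860434] [ 0.76459338 -0.05016898]
0.25 [0.59526612 0.16916199] [0.59909097 0.1619261 ] knob [0.65430564 0.19433495] [ 0.73674097 -0.09975389]
0.31 [0.57907027 0.16390924] [0.58176483 0.04420431] knob [0.63303795 0.187016  ] [ 0.68899398 -0.18475658]
```

Request:
play_rows([
  {"slide": [0, 0, 0], "angular": [0, 0, 0], "claw": 0.5},
  {"slide": [0, 0, 0], "angular": [0, 0, 0], "claw": 0.5},
])

```text
time: 1.9
ee_pos: [0.3624, 0.3984, 0.2501]
tcp_rot: [-173.3, 1.8, 44.4]
wrist_force: [0.2, -0.7, -0.5]
opening: 0.0639
grasp_force: 0.0
```

```bash
python3 go.py .425 .070 .16 30; python3 -c "
from workcell import bot
o=bot.get_obs();print(o['q'].round(1),o['qd'].round(1))"
```

```text
t 1.90 pos [0.3624 0.3984 0.2501] rot [-173.27    1.77   44.45] open 0.0639 F [ 0.25 -0.67 -0.47] grip 0.0
turn tool [-6.47  2.61 14.33] rows 1.9
[0.425, 0.07, 0.16] slide after turn [-110.   315.7   90.1] n 8 each [-13.7  39.5  11.3]
[ 44.4   5.    9.8  96.6   6.7 179.9] [ 1.  -0.   0.1  0.   0.   0. ]
```

Request:
play_rows([
  {"slide": [0, 0, 0], "angular": [0, 0, -8.5], "claw": 0.5},
  {"slide": [0, 0, 0], "angular": [0, 0, -8.5], "claw": 0.5},
  {"slide": [0, 0, 0], "angular": [0, 0, -8.5], "claw": 0.5},
  {"slide": [0, 0, 0], "angular": [0, 0, -8.5], "claw": 0.5},
  {"slide": [0, 0, 0], "angular": [0, 0, -8.5], "claw": 0.5},
  {"slide": [0, 0, 0], "angular": [0, 0, -8.5], "claw": 0.5},
  {"slide": [0, 0, 0], "angular": [0, 0, -8.5], "claw": 0.5},
  {"slide": [0, 0, 0], "angular": [0, 0, -8.5], "claw": 0.5},
])

```text
time: 2.7
ee_pos: [0.3616, 0.3991, 0.2503]
tcp_rot: [-175.9, -5.6, 112.6]
wrist_force: [0.1, 0.3, -0.6]
opening: 0.064
grasp_force: 0.0
```

Request:
play_rows([
  {"slide": [0, 0, 0], "angular": [0, 0, -8.5], "claw": 0.5},
  {"slide": [0, 0, 0], "angular": [0, 0, -8.5], "claw": 0.5},
  {"slide": [0, 0, 0], "angular": [0, 0, -8.5], "claw": 0.5},
  {"slide": [0, 0, 0], "angular": [0, 0, -8.5], "claw": 0.5},
  {"slide": [0, 0, 0], "angular": [0, 0, -8.5], "claw": 0.5},
  {"slide": [0, 0, 0], "angular": [0, 0, -8.5], "claw": 0.5},
  {"slide": [0, 0, 0], "angular": [0, 0, -8.5], "claw": 0.5},
  {"slide": [0, 0, 0], "angular": [0, 0, -8.5], "claw": 0.5},
])

```text
time: 3.5
ee_pos: [0.3617, 0.3991, 0.2503]
tcp_rot: [176.3, -5.9, -179.0]
wrist_force: [-0.6, 0.3, -0.3]
opening: 0.0646
grasp_force: 0.0
```

```bash
python3 go.py .425 .070 .16 210; python3 -c "
from workcell import bot
o=bot.get_obs();print(o['q'].round(1),o['qd'].round(1))"
```

```text
t 3.50 pos [0.3617 0.3991 0.2503] rot [ 176.34   -5.91 -179.  ] open 0.0646 F [-0.61  0.3  -0.31] grip 0.0
turn tool [  5.08  -4.85 -29.16] rows 3.5
[0.425, 0.07, 0.16] slide after turn [ 109.7 -316.7   90.3] n 8 each [ 13.7 -39.6  11.3]
[44.5  5.   9.8 96.6  6.7 43.6] [  0.1  -0.   -0.    0.1  -0.  -84.3]
```

Request:
play_rows([
  {"slide": [0, 0, 0], "angular": [1.3, -1.2, -7.3], "claw": 0.5},
  {"slide": [0, 0, 0], "angular": [1.3, -1.2, -7.3], "claw": 0.5},
  {"slide": [0, 0, 0], "angular": [1.3, -1.2, -7.3], "claw": 0.5},
  {"slide": [0, 0, 0], "angular": [1.2, -1.2, -7.3], "claw": 0.5},
  {"slide": [14, -40, 11], "angular": [0, 0, 0], "claw": 0.5},
  {"slide": [14, -40, 11], "angular": [0, 0, 0], "claw": 0.5},
  {"slide": [14, -40, 11], "angular": [0, 0, 0], "claw": 0.5},
  {"slide": [14, -40, 11], "angular": [0, 0, 0], "claw": 0.5},
])

```text
time: 4.3
ee_pos: [0.3921, 0.2309, 0.2061]
tcp_rot: [-180.0, -0.1, -150.3]
wrist_force: [0.8, 0.9, 0.8]
opening: 0.0637
grasp_force: 0.0
```

Request:
play_rows([
  {"slide": [14, -40, 11], "angular": [0, 0, 0], "claw": 0.5},
  {"slide": [14, -40, 11], "angular": [0, 0, 0], "claw": 0.5},
  {"slide": [13, -38, 11], "angular": [0, 0, 0], "claw": 0.5},
  {"slide": [13, -38, 11], "angular": [0, 0, 0], "claw": 0.5},
  {"slide": [0, 0, 0], "angular": [0, 0, 0], "claw": 0.5},
  {"slide": [0, 0, 0], "angular": [0, 0, 0], "claw": 0.5},
])

```text
time: 4.9
ee_pos: [0.4225, 0.069, 0.1626]
tcp_rot: [-180.0, -0.1, -150.5]
wrist_force: [0.8, -0.1, 0.1]
opening: 0.0642
grasp_force: 0.0
```

```bash
python3 go.py .425 .070 .16 210 .425 .070 .054; python3 -c "
from workcell import bot
import cv2
o=bot.get_obs();print(o['q'].round(1))
im=bot.camera('side');cv2.imwrite('pics/s1.png',cv2.resize(im[100:300,100:340,::-1],(720,600),interpolation=cv2.INTER_CUBIC))"
```

```text
t 4.90 pos [0.4225 0.069  0.1626] rot [-1.7999e+02 -1.1000e-01 -1.5048e+02] open 0.0642 F [ 0.78 -0.11  0.12] grip 0.0
turn tool [-0.01 -0.11 -0.48] rows 0.1
[0.425, 0.07, 0.16] slide after turn [-2.6 -0.4  2.6] n 1 each [-2.6 -0.4  2.6]
[0.425, 0.07, 0.054] slide after turn [  0.  -0. 106.] n 3 each [ 0.  -0.  35.3]
[  9.3 -12.5 -16.2  86.4  -0.  -20.2]
```

View pics/s1.png

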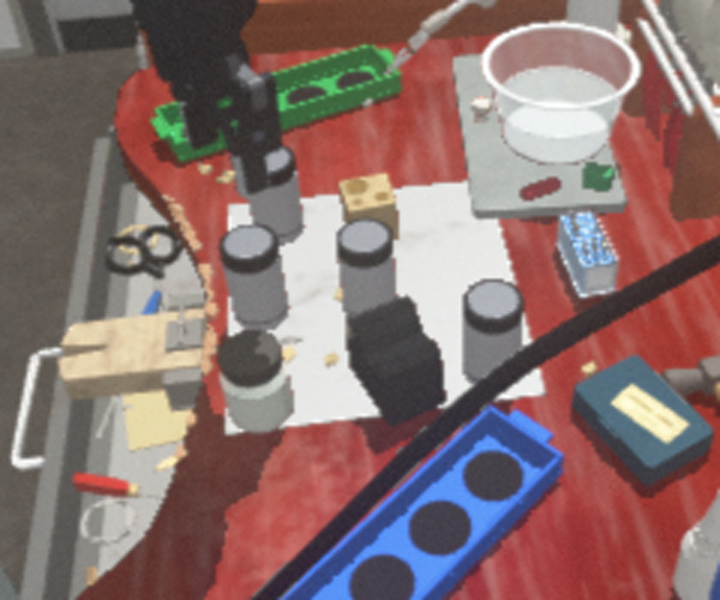

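The gripper is open above canister D and clear of its neighbours. Now I descend, grip and lift.

Request:
play_rows([
  {"slide": [-2.5, -0.5, 20], "angular": [0, 0, -0.5], "claw": 0.5},
  {"slide": [0, 0, 30], "angular": [0, 0, 0], "claw": 0.5},
  {"slide": [0, 0, 30], "angular": [0, 0, 0], "claw": 0.5},
  {"slide": [0, 0, 20], "angular": [0, 0, 0], "claw": 0.5},
  {"slide": [0, 0, 8], "angular": [0, 0, 0], "claw": 0.5},
  {"slide": [0, 0, 0], "angular": [0, 0, 0], "claw": 0.5},
  {"slide": [0, 0, 0], "angular": [0, 0, 0], "claw": 0.5},
])

```text
time: 5.65
ee_pos: [0.4255, 0.0702, 0.0558]
tcp_rot: [-180.0, -0.0, -149.9]
wrist_force: [0.5, -0.4, 0.7]
opening: 0.0641
grasp_force: 0.0
```

Request:
play_rows([
  {"slide": [0, 0, 0], "angular": [0, 0, 0], "claw": 0},
  {"slide": [0, 0, 0], "angular": [0, 0, 0], "claw": -1},
  {"slide": [0, 0, 0], "angular": [0, 0, 0], "claw": -1},
  {"slide": [0, 0, 0], "angular": [0, 0, 0], "claw": -1},
  {"slide": [0, 0, 0], "angular": [0, 0, 0], "claw": -1},
  {"slide": [0, 0, 0], "angular": [0, 0, 0], "claw": -1},
])

```text
time: 6.25
ee_pos: [0.4258, 0.0697, 0.0561]
tcp_rot: [-180.0, 0.0, -150.0]
wrist_force: [-2.2, 1.6, 6.0]
opening: 0.0428
grasp_force: 60.4
```

Request:
play_rows([
  {"slide": [0, 0, -10], "angular": [0, 0, 0], "claw": -1},
  {"slide": [0, 0, -25], "angular": [0, 0, 0], "claw": -1},
  {"slide": [0, 0, -40], "angular": [0, 0, 0], "claw": -1},
  {"slide": [0, 0, -30], "angular": [0, 0, 0], "claw": -1},
  {"slide": [0, 0, 0], "angular": [0, 0, 0], "claw": -1},
  {"slide": [0, 0, 0], "angular": [0, 0, 0], "claw": -1},
  {"slide": [0, 0, 0], "angular": [0, 0, 0], "claw": -1},
])

```text
time: 6.95
ee_pos: [0.4245, 0.0693, 0.1583]
tcp_rot: [180.0, -0.2, -150.0]
wrist_force: [0.2, 0.1, -4.4]
opening: 0.0429
grasp_force: 61.8
```

Request:
play_rows([
  {"slide": [0, 0, 0], "angular": [0, 0, 0], "claw": -1},
])

```text
time: 7.05
ee_pos: [0.4245, 0.0694, 0.1582]
tcp_rot: [180.0, -0.2, -150.0]
wrist_force: [-0.7, -0.4, -4.1]
opening: 0.0428
grasp_force: 61.8
```

Request:
play_rows([
  {"slide": [0, 0, 0], "angular": [0, 0, 0], "claw": -1},
])

```text
time: 7.15
ee_pos: [0.4247, 0.0694, 0.1586]
tcp_rot: [180.0, -0.2, -150.0]
wrist_force: [0.4, 0.6, -3.3]
opening: 0.0429
grasp_force: 61.8
```

Request:
play_rows([
  {"slide": [0, 0, 0], "angular": [0, 0, 0], "claw": -1},
])

```text
time: 7.25
ee_pos: [0.4249, 0.0694, 0.159]
tcp_rot: [-180.0, -0.2, -150.0]
wrist_force: [-0.9, 0.3, -4.0]
opening: 0.043
grasp_force: 61.8
```

```bash
python3 go.py .4235 .3422 .16 200.7;python3 go.py .425 .07 .16 210
```

```text
t 7.25 pos [0.4249 0.0694 0.159 ] rot [-1.8000e+02 -1.7000e-01 -1.4997e+02] open 0.0430 F [-0.9   0.31 -3.99] grip 61.8
turn tool [-0.02 -0.17  9.33] rows 1.1
[0.4235, 0.3422, 0.16] slide after turn [-95.1 255.6  -1. ] n 7 each [-13.6  36.5  -0.1]
t 7.25 pos [0.4249 0.0694 0.159 ] rot [-1.8000e+02 -1.7000e-01 -1.4997e+02] open 0.0430 F [-0.9   0.31 -3.99] grip 61.8
turn tool [-0.   -0.17  0.03] rows 0.0
[0.425, 0.07, 0.16] slide after turn [-0.4  0.4 -1. ] n 1 each [-0.4  0.4 -1. ]
```

Four readings average about -4.0 N, so D is around 0.4 kg and goes in the blue tray. Before carrying it over I check the pad positions with the side camera.

```bash
python3 - <<'E'
from h import *
s=1.5625
for l in ([(412,404),(388,432),(355,460),(322,493)],[(347,200),(318,207),(289,215),(260,222)]):
    P=np.array([p2w("side",np.array(q)/s,.004) for q in l]); print(P.round(4).tolist(),P.mean(0).round(4))
im=np.load("pics/top0.npy")
# centres of black pads by contour in the rectified tray views
for c,yaw,nm in(((.4494,.3513),20.7,"g"),((.5178,-.165),39.4,"b")):
    a=np.radians(yaw); M=np.array([[np.cos(a),-np.sin(a),c[0]],[np.sin(a),np.cos(a),c[1]],[0,0,1]])
    S=np.array([[.0005,0,-.12],[0,.0005,-.04],[0,0,1]])
    r=cv2.warpPerspective(im,H("top",.004)@M@S,(480,160),flags=cv2.INTER_CUBIC|cv2.WARP_INVERSE_MAP)
    m=(r.max(2)<70).astype(np.uint8)
    n,_,st,ce=cv2.connectedComponentsWithStats(m)
    for k in range(1,n):
        if st[k,4]>1500: print(nm,st[k],((M@S@[*ce[k],1])[:2]).round(4),(ce[k]*.5-[120,40]).round(1))
E
python3 go.py .4552 -.2164 .16 219.4 .4552 -.2164 .066
```

```text
[[0.5774, -0.1128], [0.5405, -0.1495], [0.4958, -0.1816], [0.4543, -0.2172]] [ 0.517  -0.1653]
[[0.5348, 0.3746], [0.478, 0.3599], [0.4229, 0.3425], [0.3696, 0.3288]] [0.4514 0.3514]
g [  45   45   73   75 4144] [0.3749 0.3237] [-79.4   0.5]
g [ 153   45   73   73 4121] [0.4254 0.3428] [-25.4   0.6]
g [ 261   45   73   73 4145] [0.4759 0.3619] [28.5  0.6]
g [ 369   46   73   73 4107] [0.5264 0.3813] [82.6  0.8]
b [  43   44   72   70 3958] [ 0.456  -0.2167] [-80.5  -0.7]
b [ 152   44   71   71 3946] [ 0.4976 -0.1821] [-26.5  -0.4]
b [ 260   45   71   72 3921] [ 0.539  -0.1474] [27.6  0.1]
b [ 369   45   71   73 3928] [ 0.5805 -0.1128] [81.6  0.5]
t 7.25 pos [0.4249 0.0694 0.159 ] rot [-1.8000e+02 -1.7000e-01 -1.4997e+02] open 0.0430 F [-0.9   0.31 -3.99] grip 61.8
turn tool [ 0.01 -0.17 -9.37] rows 1.1
[0.4552, -0.2164, 0.16] slide after turn [ 158.  -240.1   -1. ] n 7 each [ 22.6 -34.3  -0.1]
[0.4552, -0.2164, 0.066] slide after turn [ 0. -0. 94.] n 3 each [ 0.  -0.  31.3]
```

Request:
play_rows([
  {"slide": [0, 0, 0], "angular": [0, 0, -4.9], "claw": -1},
  {"slide": [0, 0, 0], "angular": [0, 0, -4.9], "claw": -1},
  {"slide": [11, -17, 0], "angular": [0, 0, 0], "claw": -1},
  {"slide": [23, -34, 0], "angular": [0, 0, 0], "claw": -1},
  {"slide": [23, -34, 0], "angular": [0, 0, 0], "claw": -1},
  {"slide": [23, -34, 0], "angular": [0, 0, 0], "claw": -1},
  {"slide": [23, -34, 0], "angular": [0, 0, 0], "claw": -1},
  {"slide": [23, -34, 0], "angular": [0, 0, 0], "claw": -1},
])

```text
time: 8.05
ee_pos: [0.448, -0.1565, 0.1597]
tcp_rot: [180.0, -0.1, -140.2]
wrist_force: [1.3, -0.2, -3.1]
opening: 0.0431
grasp_force: 62.0
```

Request:
play_rows([
  {"slide": [23, -34, 0], "angular": [0, 0, 0], "claw": -1},
  {"slide": [11, -17, 0], "angular": [0, 0, 0], "claw": -1},
  {"slide": [0, 0, 0], "angular": [0, 0, 0], "claw": -1},
  {"slide": [0, 0, 0], "angular": [0, 0, 0], "claw": -1},
])

```text
time: 8.45
ee_pos: [0.4545, -0.2159, 0.1595]
tcp_rot: [179.9, -0.1, -140.2]
wrist_force: [-1.1, 0.7, -2.9]
opening: 0.043
grasp_force: 62.2
```

```bash
python3 go.py .456 -.2167 .16 219.8 .456 -.2167 .065
```

```text
t 8.45 pos [ 0.4545 -0.2159  0.1595] rot [ 1.7994e+02 -1.3000e-01 -1.4023e+02] open 0.0430 F [-1.15  0.67 -2.93] grip 62.2
turn tool [ 0.06 -0.13 -0.03] rows 0.0
[0.456, -0.2167, 0.16] slide after turn [-0.6 -1.6 -0.5] n 1 each [-0.6 -1.6 -0.5]
[0.456, -0.2167, 0.065] slide after turn [-0. -0. 95.] n 3 each [-0.  -0.  31.7]
```

Request:
play_rows([
  {"slide": [-0.5, -1.5, 20], "angular": [0, 0, 0], "claw": -1},
  {"slide": [0, 0, 30], "angular": [0, 0, 0], "claw": -1},
  {"slide": [0, 0, 25], "angular": [0, 0, 0], "claw": -1},
  {"slide": [0, 0, 14], "angular": [0, 0, 0], "claw": -1},
  {"slide": [0, 0, 6], "angular": [0, 0, 0], "claw": -1},
  {"slide": [0, 0, 2], "angular": [0, 0, 0], "claw": -1},
  {"slide": [0, 0, 2], "angular": [0, 0, 0], "claw": -1},
  {"slide": [0, 0, 0], "angular": [0, 0, 0], "claw": -1},
])

```text
time: 9.25
ee_pos: [0.4564, -0.2169, 0.0618]
tcp_rot: [-179.9, -0.1, -140.2]
wrist_force: [-0.2, 0.2, -4.3]
opening: 0.0429
grasp_force: 62.2
```

Request:
play_rows([
  {"slide": [0, 0, 1], "angular": [0, 0, 0], "claw": -1},
  {"slide": [0, 0, 0], "angular": [0, 0, 0], "claw": -1},
])

```text
time: 9.45
ee_pos: [0.4561, -0.2169, 0.0604]
tcp_rot: [-180.0, -0.1, -140.2]
wrist_force: [0.1, -0.4, -4.9]
opening: 0.0424
grasp_force: 62.2
```

```bash
python3 go.py .456 -.2167 .058 219.8
```

```text
t 9.45 pos [ 0.4561 -0.2169  0.0604] rot [-1.7997e+02 -1.0000e-01 -1.4018e+02] open 0.0424 F [ 0.09 -0.37 -4.88] grip 62.2
turn tool [-0.03 -0.1   0.02] rows 0.0
[0.456, -0.2167, 0.058] slide after turn [-0.   0.2  2.4] n 1 each [-0.   0.2  2.4]
```

Request:
play_rows([
  {"slide": [0, 0, 1.5], "angular": [0, 0, 0], "claw": -1},
  {"slide": [0, 0, 1], "angular": [0, 0, 0], "claw": -1},
  {"slide": [0, 0, 0], "angular": [0, 0, 0], "claw": -1},
])

```text
time: 9.75
ee_pos: [0.456, -0.2168, 0.058]
tcp_rot: [-180.0, -0.1, -140.2]
wrist_force: [-1.4, 1.3, 1.6]
opening: 0.0431
grasp_force: 62.7
```

Request:
play_rows([
  {"slide": [0, 0, 0], "angular": [0, 0, 0], "claw": 0.1},
  {"slide": [0, 0, 0], "angular": [0, 0, 0], "claw": 0.3},
  {"slide": [0, 0, 0], "angular": [0, 0, 0], "claw": 0.5},
  {"slide": [0, 0, 0], "angular": [0, 0, 0], "claw": 0.5},
  {"slide": [0, 0, -20], "angular": [0, 0, 0], "claw": 0.5},
  {"slide": [0, 0, -40], "angular": [0, 0, 0], "claw": 0.5},
  {"slide": [0, 0, -40], "angular": [0, 0, 0], "claw": 0.5},
  {"slide": [0, 0, 0], "angular": [0, 0, 0], "claw": 0.5},
])

```text
time: 10.55
ee_pos: [0.458, -0.2175, 0.163]
tcp_rot: [-179.6, 0.1, -140.2]
wrist_force: [-0.1, -0.0, 0.5]
opening: 0.0637
grasp_force: 0.0
```

```bash
python3 go.py .511 .0625 .16 250 .511 .0625 .056
```

```text
t 10.55 pos [ 0.458  -0.2175  0.163 ] rot [-1.7958e+02  7.0000e-02 -1.4017e+02] open 0.0637 F [-0.07 -0.03  0.45] grip 0.0
turn tool [ -0.43  -0.04 -30.17] rows 3.5
[0.511, 0.0625, 0.16] slide after turn [-281.2   46.     3. ] n 7 each [-40.2   6.6   0.4]
[0.511, 0.0625, 0.056] slide after turn [  0.  -0. 104.] n 3 each [ 0.  -0.  34.7]
```

Request:
play_rows([
  {"slide": [0, 0, 0], "angular": [0, 0, -7.5], "claw": 0.5},
  {"slide": [0, 0, 0], "angular": [0, 0, -7.5], "claw": 0.5},
  {"slide": [0, 0, 0], "angular": [0, 0, -7.5], "claw": 0.5},
  {"slide": [0, 0, 0], "angular": [0, 0, -7.5], "claw": 0.5},
  {"slide": [-40, 6.5, 0.5], "angular": [0, 0, 0], "claw": 0.5},
  {"slide": [-40, 6.5, 0.5], "angular": [0, 0, 0], "claw": 0.5},
  {"slide": [-40, 6.5, 0.5], "angular": [0, 0, 0], "claw": 0.5},
  {"slide": [-40, 6.5, 0.5], "angular": [0, 0, 0], "claw": 0.5},
])

```text
time: 11.35
ee_pos: [0.4868, -0.056, 0.1547]
tcp_rot: [179.9, -0.1, -110.2]
wrist_force: [1.1, -0.2, -0.7]
opening: 0.0637
grasp_force: 0.0
```

Request:
play_rows([
  {"slide": [-40, 6.5, 0.5], "angular": [0, 0, 0], "claw": 0.5},
  {"slide": [-40, 6.5, 0.5], "angular": [0, 0, 0], "claw": 0.5},
  {"slide": [-41, 7, 0], "angular": [0, 0, 0], "claw": 0.5},
  {"slide": [0, 0, 0], "angular": [0, 0, 0], "claw": 0.5},
  {"slide": [0, 0, 0], "angular": [0, 0, 0], "claw": 0.5},
])

```text
time: 11.85
ee_pos: [0.5096, 0.0638, 0.1533]
tcp_rot: [179.9, -0.1, -110.0]
wrist_force: [0.2, -0.5, -0.4]
opening: 0.0641
grasp_force: 0.0
```

```bash
python3 go.py .511 .0625 .16 250 .511 .0625 .056
```

```text
t 11.85 pos [0.5096 0.0638 0.1533] rot [ 1.7990e+02 -1.4000e-01 -1.1005e+02] open 0.0641 F [ 0.21 -0.48 -0.38] grip 0.0
turn tool [ 0.1  -0.14 -0.05] rows 0.0
[0.511, 0.0625, 0.16] slide after turn [ 0.7 -1.8 -6.7] n 1 each [ 0.7 -1.8 -6.7]
[0.511, 0.0625, 0.056] slide after turn [  0.  -0. 104.] n 3 each [ 0.  -0.  34.7]
```

Request:
play_rows([
  {"slide": [0.5, -2, 15], "angular": [0, 0, 0], "claw": 0.5},
  {"slide": [0, 0, 30], "angular": [0, 0, 0], "claw": 0.5},
  {"slide": [0, 0, 30], "angular": [0, 0, 0], "claw": 0.5},
  {"slide": [0, 0, 15], "angular": [0, 0, 0], "claw": 0.5},
  {"slide": [0, 0, 7], "angular": [0, 0, 0], "claw": 0.5},
  {"slide": [0, 0, 0], "angular": [0, 0, 0], "claw": 0.5},
  {"slide": [0, 0, 0], "angular": [0, 0, 0], "claw": 0.5},
])

```text
time: 12.55
ee_pos: [0.512, 0.0615, 0.0581]
tcp_rot: [-180.0, -0.1, -110.2]
wrist_force: [1.1, 0.4, 0.3]
opening: 0.0642
grasp_force: 0.0
```

Request:
play_rows([
  {"slide": [0, 0, 0], "angular": [0, 0, 0], "claw": 0},
  {"slide": [0, 0, 0], "angular": [0, 0, 0], "claw": -1},
  {"slide": [0, 0, 0], "angular": [0, 0, 0], "claw": -1},
  {"slide": [0, 0, 0], "angular": [0, 0, 0], "claw": -1},
  {"slide": [0, 0, 0], "angular": [0, 0, 0], "claw": -1},
  {"slide": [0, 0, 0], "angular": [0, 0, 0], "claw": -1},
])

```text
time: 13.15
ee_pos: [0.512, 0.0618, 0.0584]
tcp_rot: [-179.9, -0.1, -110.2]
wrist_force: [-0.5, -0.1, 7.1]
opening: 0.0425
grasp_force: 60.4
```

Request:
play_rows([
  {"slide": [0, 0, -10], "angular": [0, 0, 0], "claw": -1},
  {"slide": [0, 0, -25], "angular": [0, 0, 0], "claw": -1},
  {"slide": [0, 0, -40], "angular": [0, 0, 0], "claw": -1},
  {"slide": [0, 0, -30], "angular": [0, 0, 0], "claw": -1},
  {"slide": [0, 0, 0], "angular": [0, 0, 0], "claw": -1},
  {"slide": [0, 0, 0], "angular": [0, 0, 0], "claw": -1},
  {"slide": [0, 0, 0], "angular": [0, 0, 0], "claw": -1},
])

```text
time: 13.85
ee_pos: [0.5109, 0.0618, 0.1607]
tcp_rot: [179.8, -0.2, -110.2]
wrist_force: [-0.0, -0.6, -2.1]
opening: 0.0431
grasp_force: 61.5
```

Request:
play_rows([
  {"slide": [0, 0, 0], "angular": [0, 0, 0], "claw": -1},
])

```text
time: 13.95
ee_pos: [0.5108, 0.0618, 0.1605]
tcp_rot: [179.8, -0.2, -110.2]
wrist_force: [0.2, -0.3, -3.2]
opening: 0.0428
grasp_force: 61.5
```

Request:
play_rows([
  {"slide": [0, 0, 0], "angular": [0, 0, 0], "claw": -1},
])

```text
time: 14.05
ee_pos: [0.511, 0.0618, 0.1609]
tcp_rot: [179.8, -0.2, -110.2]
wrist_force: [-0.8, -0.6, -2.3]
opening: 0.0427
grasp_force: 61.5
```

Request:
play_rows([
  {"slide": [0, 0, 0], "angular": [0, 0, 0], "claw": -1},
])

```text
time: 14.15
ee_pos: [0.5112, 0.0619, 0.1614]
tcp_rot: [179.9, -0.1, -110.2]
wrist_force: [-0.5, 0.7, -1.8]
opening: 0.0428
grasp_force: 61.5
```

```bash
python3 go.py .3749 .3237 .16 200.75;python3 go.py .4976 -.1821 .16 219.8
```

```text
t 14.15 pos [0.5112 0.0619 0.1614] rot [ 1.7989e+02 -1.3000e-01 -1.1017e+02] open 0.0428 F [-0.46  0.67 -1.78] grip 61.5
turn tool [ 0.05 -0.17 49.08] rows 5.8
[0.3749, 0.3237, 0.16] slide after turn [ 34.7 293.2   1.4] n 7 each [ 5.  41.9  0.2]
t 14.15 pos [0.5112 0.0619 0.1614] rot [ 1.7989e+02 -1.3000e-01 -1.1017e+02] open 0.0428 F [-0.46  0.67 -1.78] grip 61.5
turn tool [ 0.07 -0.16 30.03] rows 3.5
[0.4976, -0.1821, 0.16] slide after turn [ 166.6 -178.7    1.4] n 6 each [ 27.8 -29.8   0.2]
```

B weighs about 0.24 kg, so it goes to blue pad 3.

Request:
play_rows([
  {"slide": [0, 0, 0], "angular": [0, 0, 7.5], "claw": -1},
  {"slide": [0, 0, 0], "angular": [0, 0, 7.5], "claw": -1},
  {"slide": [0, 0, 0], "angular": [0, 0, 7.5], "claw": -1},
  {"slide": [0, 0, 0], "angular": [0, 0, 7.5], "claw": -1},
  {"slide": [14, -15, 0], "angular": [0, 0, 0], "claw": -1},
  {"slide": [28, -30, 0], "angular": [0, 0, 0], "claw": -1},
  {"slide": [28, -30, 0], "angular": [0, 0, 0], "claw": -1},
  {"slide": [28, -30, 0], "angular": [0, 0, 0], "claw": -1},
])

```text
time: 14.95
ee_pos: [0.5031, -0.0828, 0.1621]
tcp_rot: [-180.0, -0.1, -140.1]
wrist_force: [1.1, -0.7, -2.6]
opening: 0.0427
grasp_force: 61.5
```

Request:
play_rows([
  {"slide": [28, -30, 0], "angular": [0, 0, 0], "claw": -1},
  {"slide": [28, -30, 0], "angular": [0, 0, 0], "claw": -1},
  {"slide": [12, -14, 0], "angular": [0, 0, 0], "claw": -1},
  {"slide": [0, 0, 0], "angular": [0, 0, 0], "claw": -1},
  {"slide": [0, 0, 0], "angular": [0, 0, 0], "claw": -1},
])

```text
time: 15.45
ee_pos: [0.4984, -0.182, 0.162]
tcp_rot: [180.0, -0.1, -140.2]
wrist_force: [0.1, 0.1, -2.1]
opening: 0.0429
grasp_force: 61.6
```

```bash
python3 go.py .4976 -.1821 .16 219.8 .4976 -.1821 .065
```

```text
t 15.45 pos [ 0.4984 -0.182   0.162 ] rot [ 1.7996e+02 -1.3000e-01 -1.4023e+02] open 0.0429 F [ 0.15  0.14 -2.1 ] grip 61.6
turn tool [ 0.04 -0.13 -0.03] rows 0.0
[0.4976, -0.1821, 0.16] slide after turn [0.7 0.4 2. ] n 1 each [0.7 0.4 2. ]
[0.4976, -0.1821, 0.065] slide after turn [-0. -0. 95.] n 3 each [-0.  -0.  31.7]
```

Request:
play_rows([
  {"slide": [0.5, 0.5, 20], "angular": [0, 0, 0], "claw": -1},
  {"slide": [0, 0, 30], "angular": [0, 0, 0], "claw": -1},
  {"slide": [0, 0, 25], "angular": [0, 0, 0], "claw": -1},
  {"slide": [0, 0, 15], "angular": [0, 0, 0], "claw": -1},
  {"slide": [0, 0, 6], "angular": [0, 0, 0], "claw": -1},
  {"slide": [0, 0, 2], "angular": [0, 0, 0], "claw": -1},
  {"slide": [0, 0, 1], "angular": [0, 0, 0], "claw": -1},
  {"slide": [0, 0, 0], "angular": [0, 0, 0], "claw": -1},
])

```text
time: 16.25
ee_pos: [0.4984, -0.1821, 0.0644]
tcp_rot: [-179.9, -0.1, -140.2]
wrist_force: [-0.3, -0.0, -2.5]
opening: 0.0428
grasp_force: 61.7
```

Request:
play_rows([
  {"slide": [0, 0, 1], "angular": [0, 0, 0], "claw": -1},
  {"slide": [0, 0, 1], "angular": [0, 0, 0], "claw": -1},
  {"slide": [0, 0, 0], "angular": [0, 0, 0], "claw": -1},
  {"slide": [0, 0, 0], "angular": [0, 0, 0], "claw": -1},
])

```text
time: 16.65
ee_pos: [0.4978, -0.182, 0.0614]
tcp_rot: [-180.0, -0.1, -140.2]
wrist_force: [1.2, -0.5, -1.5]
opening: 0.043
grasp_force: 61.7
```

Request:
play_rows([
  {"slide": [0, 0, 1], "angular": [0, 0, 0], "claw": -1},
  {"slide": [0, 0, 0.5], "angular": [0, 0, 0], "claw": -1},
  {"slide": [0, 0, 0], "angular": [0, 0, 0], "claw": -1},
])

```text
time: 16.95
ee_pos: [0.4979, -0.182, 0.0603]
tcp_rot: [-180.0, -0.1, -140.2]
wrist_force: [-1.5, 0.4, 3.3]
opening: 0.0428
grasp_force: 62.2
```

Request:
play_rows([
  {"slide": [0, 0, 0], "angular": [0, 0, 0], "claw": 0.1},
  {"slide": [0, 0, 0], "angular": [0, 0, 0], "claw": 0.3},
  {"slide": [0, 0, 0], "angular": [0, 0, 0], "claw": 0.5},
  {"slide": [0, 0, 0], "angular": [0, 0, 0], "claw": 0.5},
  {"slide": [0, 0, -20], "angular": [0, 0, 0], "claw": 0.5},
  {"slide": [0, 0, -40], "angular": [0, 0, 0], "claw": 0.5},
  {"slide": [0, 0, -40], "angular": [0, 0, 0], "claw": 0.5},
  {"slide": [0, 0, 0], "angular": [0, 0, 0], "claw": 0.5},
])

```text
time: 17.75
ee_pos: [0.5, -0.1826, 0.1656]
tcp_rot: [-179.6, 0.1, -140.2]
wrist_force: [0.4, -0.5, -0.7]
opening: 0.064
grasp_force: 0.0
```

```bash
python3 go.py .595 -.018 .16 219.8 .595 -.018 .057
```

```text
t 17.75 pos [ 0.5    -0.1826  0.1656] rot [-1.7959e+02  1.2000e-01 -1.4017e+02] open 0.0640 F [ 0.36 -0.52 -0.67] grip 0.0
turn tool [-0.41  0.12  0.03] rows 0.1
[0.595, -0.018, 0.16] slide after turn [-178.4   65.6    5.6] n 5 each [-35.7  13.1   1.1]
[0.595, -0.018, 0.057] slide after turn [ -0.  -0. 103.] n 3 each [-0.  -0.  34.3]
```

Request:
play_rows([
  {"slide": [-36, 13, 0], "angular": [0, 0, 0], "claw": 0.5},
  {"slide": [-36, 13, 0], "angular": [0, 0, 0], "claw": 0.5},
  {"slide": [-36, 13, 0], "angular": [0, 0, 0], "claw": 0.5},
  {"slide": [-36, 13, 0], "angular": [0, 0, 0], "claw": 0.5},
  {"slide": [-34, 13, 0], "angular": [0, 0, 0], "claw": 0.5},
  {"slide": [0, 0, 0], "angular": [0, 0, 0], "claw": 0.5},
  {"slide": [0, 0, 0], "angular": [0, 0, 0], "claw": 0.5},
  {"slide": [0, 0, 0], "angular": [0, 0, 0], "claw": 0.5},
])

```text
time: 18.55
ee_pos: [0.5926, -0.0185, 0.1591]
tcp_rot: [180.0, -0.2, -140.2]
wrist_force: [-0.0, 0.3, 0.1]
opening: 0.0639
grasp_force: 0.0
```

```bash
python3 go.py .595 -.018 .16 219.8 .595 -.018 .057
```

```text
t 18.55 pos [ 0.5926 -0.0185  0.1591] rot [ 1.7999e+02 -1.5000e-01 -1.4019e+02] open 0.0639 F [-0.02  0.31  0.09] grip 0.0
turn tool [ 0.01 -0.15  0.01] rows 0.0
[0.595, -0.018, 0.16] slide after turn [-2.1 -1.2 -0.9] n 1 each [-2.1 -1.2 -0.9]
[0.595, -0.018, 0.057] slide after turn [ -0.  -0. 103.] n 3 each [-0.  -0.  34.3]
```

Request:
play_rows([
  {"slide": [-2, -1, 15], "angular": [0, 0, 0], "claw": 0.5},
  {"slide": [0, 0, 30], "angular": [0, 0, 0], "claw": 0.5},
  {"slide": [0, 0, 30], "angular": [0, 0, 0], "claw": 0.5},
  {"slide": [0, 0, 18], "angular": [0, 0, 0], "claw": 0.5},
  {"slide": [0, 0, 9], "angular": [0, 0, 0], "claw": 0.5},
  {"slide": [0, 0, 0], "angular": [0, 0, 0], "claw": 0.5},
  {"slide": [0, 0, 0], "angular": [0, 0, 0], "claw": 0.5},
])

```text
time: 19.25
ee_pos: [0.5953, -0.0179, 0.0581]
tcp_rot: [-180.0, -0.1, -140.2]
wrist_force: [0.4, 0.4, 1.3]
opening: 0.0639
grasp_force: 0.0
```

Request:
play_rows([
  {"slide": [0, 0, 0], "angular": [0, 0, 0], "claw": 0},
  {"slide": [0, 0, 0], "angular": [0, 0, 0], "claw": -1},
  {"slide": [0, 0, 0], "angular": [0, 0, 0], "claw": -1},
  {"slide": [0, 0, 0], "angular": [0, 0, 0], "claw": -1},
  {"slide": [0, 0, 0], "angular": [0, 0, 0], "claw": -1},
  {"slide": [0, 0, 0], "angular": [0, 0, 0], "claw": -1},
])

```text
time: 19.85
ee_pos: [0.5957, -0.0175, 0.0589]
tcp_rot: [-179.9, -0.0, -140.2]
wrist_force: [-1.5, 0.4, 6.6]
opening: 0.0428
grasp_force: 60.8
```

Request:
play_rows([
  {"slide": [0, 0, -10], "angular": [0, 0, 0], "claw": -1},
  {"slide": [0, 0, -25], "angular": [0, 0, 0], "claw": -1},
  {"slide": [0, 0, -40], "angular": [0, 0, 0], "claw": -1},
  {"slide": [0, 0, -30], "angular": [0, 0, 0], "claw": -1},
  {"slide": [0, 0, 0], "angular": [0, 0, 0], "claw": -1},
  {"slide": [0, 0, 0], "angular": [0, 0, 0], "claw": -1},
  {"slide": [0, 0, 0], "angular": [0, 0, 0], "claw": -1},
])

```text
time: 20.55
ee_pos: [0.5942, -0.0174, 0.1597]
tcp_rot: [179.8, -0.3, -140.2]
wrist_force: [0.8, -0.1, -8.5]
opening: 0.0428
grasp_force: 63.4
```

Request:
play_rows([
  {"slide": [0, 0, 0], "angular": [0, 0, 0], "claw": -1},
])

```text
time: 20.65
ee_pos: [0.5943, -0.0174, 0.16]
tcp_rot: [179.9, -0.3, -140.2]
wrist_force: [-0.7, -0.9, -7.7]
opening: 0.043
grasp_force: 63.4
```

Request:
play_rows([
  {"slide": [0, 0, 0], "angular": [0, 0, 0], "claw": -1},
])

```text
time: 20.75
ee_pos: [0.5946, -0.0174, 0.1609]
tcp_rot: [179.9, -0.2, -140.2]
wrist_force: [-0.5, 0.5, -7.6]
opening: 0.0431
grasp_force: 63.4
```

Request:
play_rows([
  {"slide": [0, 0, 0], "angular": [0, 0, 0], "claw": -1},
])

```text
time: 20.85
ee_pos: [0.5949, -0.0174, 0.1616]
tcp_rot: [180.0, -0.2, -140.2]
wrist_force: [0.4, 0.3, -7.8]
opening: 0.043
grasp_force: 63.4
```

```bash
python3 go.py .3749 .3237 .16 200.75;python3 go.py .539 -.1474 .16 219.8
```

```text
t 20.85 pos [ 0.5949 -0.0174  0.1616] rot [ 1.7995e+02 -1.7000e-01 -1.4017e+02] open 0.0430 F [ 0.43  0.32 -7.84] grip 63.4
turn tool [ 0.02 -0.18 19.08] rows 2.2
[0.3749, 0.3237, 0.16] slide after turn [ 84.9 396.9   1.6] n 10 each [ 8.5 39.7  0.2]
t 20.85 pos [ 0.5949 -0.0174  0.1616] rot [ 1.7995e+02 -1.7000e-01 -1.4017e+02] open 0.0430 F [ 0.43  0.32 -7.84] grip 63.4
turn tool [ 0.05 -0.17  0.03] rows 0.0
[0.539, -0.1474, 0.16] slide after turn [126.2 -64.1   1.6] n 4 each [ 31.5 -16.    0.4]
```

A weighs about 0.80 kg, so it goes to the green tray. I route it via (.45,.06) to stay clear of the microscope.

```bash
python3 go.py .45 .06 .165 200.75 .3749 .3237 .165
```

```text
t 20.85 pos [ 0.5949 -0.0174  0.1616] rot [ 1.7995e+02 -1.7000e-01 -1.4017e+02] open 0.0430 F [ 0.43  0.32 -7.84] grip 63.4
turn tool [ 0.02 -0.18 19.08] rows 2.2
[0.45, 0.06, 0.165] slide after turn [108.1 123.7  -3.4] n 4 each [27.  30.9 -0.8]
[0.3749, 0.3237, 0.165] slide after turn [-23.2 273.2   0. ] n 7 each [-3.3 39.   0. ]
```

Request:
play_rows([
  {"slide": [0, 0, 0], "angular": [0, 0, 6.4], "claw": -1},
  {"slide": [0, 0, 0], "angular": [0, 0, 6.4], "claw": -1},
  {"slide": [0, 0, 0], "angular": [0, 0, 6.3], "claw": -1},
  {"slide": [13, 15, -1], "angular": [0, 0, 0], "claw": -1},
  {"slide": [27, 31, -1], "angular": [0, 0, 0], "claw": -1},
  {"slide": [27, 31, -1], "angular": [0, 0, 0], "claw": -1},
  {"slide": [27, 31, 0], "angular": [0, 0, 0], "claw": -1},
  {"slide": [14, 16, 0], "angular": [0, 0, 0], "claw": -1},
])

```text
time: 21.65
ee_pos: [0.4478, 0.0613, 0.1656]
tcp_rot: [-180.0, -0.1, -159.2]
wrist_force: [0.1, 0.1, -7.1]
opening: 0.0426
grasp_force: 63.9
```

Request:
play_rows([
  {"slide": [-3, 35, 0], "angular": [0, 0, 0], "claw": -1},
  {"slide": [-3, 40, 0], "angular": [0, 0, 0], "claw": -1},
  {"slide": [-3, 40, 0], "angular": [0, 0, 0], "claw": -1},
  {"slide": [-3, 40, 0], "angular": [0, 0, 0], "claw": -1},
  {"slide": [-3, 40, 0], "angular": [0, 0, 0], "claw": -1},
  {"slide": [-3, 40, 0], "angular": [0, 0, 0], "claw": -1},
  {"slide": [-3, 25, 0], "angular": [0, 0, 0], "claw": -1},
  {"slide": [-2, 13, 0], "angular": [0, 0, 0], "claw": -1},
])

```text
time: 22.45
ee_pos: [0.3743, 0.3257, 0.1652]
tcp_rot: [-180.0, -0.1, -159.1]
wrist_force: [-0.3, -0.9, -7.9]
opening: 0.0428
grasp_force: 64.3
```

Request:
play_rows([
  {"slide": [0, 0, 0], "angular": [0, 0, 0], "claw": -1},
  {"slide": [0, 0, 0], "angular": [0, 0, 0], "claw": -1},
  {"slide": [0, 0, 0], "angular": [0, 0, 0], "claw": -1},
])

```text
time: 22.75
ee_pos: [0.3755, 0.3229, 0.1654]
tcp_rot: [-179.9, -0.1, -159.3]
wrist_force: [0.1, 0.5, -7.8]
opening: 0.0428
grasp_force: 64.3
```

```bash
python3 go.py .3749 .3237 .165 200.75 .3749 .3237 .061
```

```text
t 22.75 pos [0.3755 0.3229 0.1654] rot [-1.7994e+02 -1.2000e-01 -1.5934e+02] open 0.0428 F [ 0.06  0.55 -7.83] grip 64.3
turn tool [-0.06 -0.12 -0.09] rows 0.0
[0.3749, 0.3237, 0.165] slide after turn [0.3 1.  0.4] n 1 each [0.3 1.  0.4]
[0.3749, 0.3237, 0.061] slide after turn [  0.  -0. 104.] n 3 each [ 0.  -0.  34.7]
```

Request:
play_rows([
  {"slide": [0.5, 1, 20], "angular": [0, 0, 0], "claw": -1},
  {"slide": [0, 0, 30], "angular": [0, 0, 0], "claw": -1},
  {"slide": [0, 0, 27], "angular": [0, 0, 0], "claw": -1},
  {"slide": [0, 0, 15], "angular": [0, 0, 0], "claw": -1},
  {"slide": [0, 0, 7], "angular": [0, 0, 0], "claw": -1},
  {"slide": [0, 0, 2], "angular": [0, 0, 0], "claw": -1},
  {"slide": [0, 0, 1], "angular": [0, 0, 0], "claw": -1},
  {"slide": [0, 0, 0], "angular": [0, 0, 0], "claw": -1},
])

```text
time: 23.55
ee_pos: [0.3747, 0.3248, 0.0645]
tcp_rot: [-180.0, -0.0, -159.3]
wrist_force: [-0.1, 1.1, -7.6]
opening: 0.0428
grasp_force: 64.3
```

Request:
play_rows([
  {"slide": [0, 0, 1], "angular": [0, 0, 0], "claw": -1},
  {"slide": [0, 0, 0], "angular": [0, 0, 0], "claw": -1},
  {"slide": [0, 0, 0], "angular": [0, 0, 0], "claw": -1},
])

```text
time: 23.85
ee_pos: [0.3743, 0.3245, 0.0626]
tcp_rot: [-180.0, -0.1, -159.3]
wrist_force: [0.1, 0.5, -8.8]
opening: 0.0428
grasp_force: 64.3
```

Request:
play_rows([
  {"slide": [0, 0, 1], "angular": [0, 0, 0], "claw": -1},
  {"slide": [0, 0, 1], "angular": [0, 0, 0], "claw": -1},
  {"slide": [0, 0, 0], "angular": [0, 0, 0], "claw": -1},
])

```text
time: 24.15
ee_pos: [0.3743, 0.3246, 0.0609]
tcp_rot: [-180.0, -0.1, -159.3]
wrist_force: [-1.1, -1.1, -1.1]
opening: 0.0425
grasp_force: 65.1
```

Request:
play_rows([
  {"slide": [0, 0, 0], "angular": [0, 0, 0], "claw": -1},
])

```text
time: 24.25
ee_pos: [0.3743, 0.3246, 0.0609]
tcp_rot: [-180.0, -0.1, -159.3]
wrist_force: [-1.5, -0.8, -0.2]
opening: 0.0426
grasp_force: 65.1
```

In contact with the tray floor; I release, rise and head for C.

Request:
play_rows([
  {"slide": [0, 0, 0], "angular": [0, 0, 0], "claw": 0.1},
  {"slide": [0, 0, 0], "angular": [0, 0, 0], "claw": 0.3},
  {"slide": [0, 0, 0], "angular": [0, 0, 0], "claw": 0.5},
  {"slide": [0, 0, 0], "angular": [0, 0, 0], "claw": 0.5},
  {"slide": [0, 0, -20], "angular": [0, 0, 0], "claw": 0.5},
  {"slide": [0, 0, -40], "angular": [0, 0, 0], "claw": 0.5},
  {"slide": [0, 0, -40], "angular": [0, 0, 0], "claw": 0.5},
  {"slide": [0, 0, 0], "angular": [0, 0, 0], "claw": 0.5},
])

```text
time: 25.05
ee_pos: [0.376, 0.326, 0.166]
tcp_rot: [179.9, 0.3, -159.3]
wrist_force: [1.5, 0.4, -0.8]
opening: 0.0642
grasp_force: 0.0
```

```bash
python3 go.py .4413 .170 .16 195 .4413 .170 .057
```

```text
t 25.05 pos [0.376 0.326 0.166] rot [ 179.88    0.33 -159.27] open 0.0642 F [ 1.48  0.39 -0.78] grip 0.0
turn tool [0.14 0.32 5.73] rows 0.7
[0.4413, 0.17, 0.16] slide after turn [ -22.7 -167.6    6. ] n 4 each [ -5.7 -41.9   1.5]
[0.4413, 0.17, 0.057] slide after turn [ -0.  -0. 103.] n 3 each [-0.  -0.  34.3]
```

Request:
play_rows([
  {"slide": [0, 0, 0], "angular": [0, 0, 5.7], "claw": 0.5},
  {"slide": [-6, -42, 0], "angular": [0, 0, 0], "claw": 0.5},
  {"slide": [-6, -42, 0], "angular": [0, 0, 0], "claw": 0.5},
  {"slide": [-6, -42, 0], "angular": [0, 0, 0], "claw": 0.5},
  {"slide": [-5, -42, 0], "angular": [0, 0, 0], "claw": 0.5},
  {"slide": [0, 0, 0], "angular": [0, 0, 0], "claw": 0.5},
  {"slide": [0, 0, 0], "angular": [0, 0, 0], "claw": 0.5},
  {"slide": [0, 0, 0], "angular": [0, 0, 0], "claw": 0.5},
])

```text
time: 25.85
ee_pos: [0.4399, 0.1688, 0.1602]
tcp_rot: [-180.0, -0.1, -165.0]
wrist_force: [-0.7, 0.6, -0.5]
opening: 0.0642
grasp_force: 0.0
```

```bash
python3 go.py .4413 .170 .16 195 .4413 .170 .057
```

```text
t 25.85 pos [0.4399 0.1688 0.1602] rot [-1.7996e+02 -1.2000e-01 -1.6495e+02] open 0.0642 F [-0.67  0.63 -0.52] grip 0.0
turn tool [-0.04 -0.12  0.05] rows 0.0
[0.4413, 0.17, 0.16] slide after turn [-1.6  0.8  0.2] n 1 each [-1.6  0.8  0.2]
[0.4413, 0.17, 0.057] slide after turn [ -0.  -0. 103.] n 3 each [-0.  -0.  34.3]
```

Request:
play_rows([
  {"slide": [-1.5, 1, 15], "angular": [0, 0, 0], "claw": 0.5},
  {"slide": [0, 0, 30], "angular": [0, 0, 0], "claw": 0.5},
  {"slide": [0, 0, 30], "angular": [0, 0, 0], "claw": 0.5},
  {"slide": [0, 0, 19], "angular": [0, 0, 0], "claw": 0.5},
  {"slide": [0, 0, 9], "angular": [0, 0, 0], "claw": 0.5},
  {"slide": [0, 0, 0], "angular": [0, 0, 0], "claw": 0.5},
  {"slide": [0, 0, 0], "angular": [0, 0, 0], "claw": 0.5},
])

```text
time: 26.55
ee_pos: [0.4413, 0.17, 0.058]
tcp_rot: [-180.0, -0.1, -164.9]
wrist_force: [0.6, 0.1, 0.5]
opening: 0.0639
grasp_force: 0.0
```

Request:
play_rows([
  {"slide": [0, 0, 0], "angular": [0, 0, 0], "claw": 0},
  {"slide": [0, 0, 0], "angular": [0, 0, 0], "claw": -1},
  {"slide": [0, 0, 0], "angular": [0, 0, 0], "claw": -1},
  {"slide": [0, 0, 0], "angular": [0, 0, 0], "claw": -1},
  {"slide": [0, 0, 0], "angular": [0, 0, 0], "claw": -1},
  {"slide": [0, 0, 0], "angular": [0, 0, 0], "claw": -1},
])

```text
time: 27.15
ee_pos: [0.4418, 0.1697, 0.0588]
tcp_rot: [-180.0, 0.0, -165.0]
wrist_force: [-1.0, -0.3, 6.3]
opening: 0.0429
grasp_force: 60.8
```

Request:
play_rows([
  {"slide": [0, 0, -10], "angular": [0, 0, 0], "claw": -1},
  {"slide": [0, 0, -25], "angular": [0, 0, 0], "claw": -1},
  {"slide": [0, 0, -40], "angular": [0, 0, 0], "claw": -1},
  {"slide": [0, 0, -30], "angular": [0, 0, 0], "claw": -1},
  {"slide": [0, 0, 0], "angular": [0, 0, 0], "claw": -1},
  {"slide": [0, 0, 0], "angular": [0, 0, 0], "claw": -1},
  {"slide": [0, 0, 0], "angular": [0, 0, 0], "claw": -1},
])

```text
time: 27.85
ee_pos: [0.4405, 0.1693, 0.1603]
tcp_rot: [-179.9, -0.3, -165.0]
wrist_force: [-0.5, 0.1, -7.8]
opening: 0.0428
grasp_force: 63.1
```

Request:
play_rows([
  {"slide": [0, 0, 0], "angular": [0, 0, 0], "claw": -1},
])

```text
time: 27.95
ee_pos: [0.4405, 0.1693, 0.1604]
tcp_rot: [-179.9, -0.3, -165.0]
wrist_force: [-1.2, 1.2, -7.5]
opening: 0.0426
grasp_force: 63.1
```

Request:
play_rows([
  {"slide": [0, 0, 0], "angular": [0, 0, 0], "claw": -1},
])

```text
time: 28.05
ee_pos: [0.4408, 0.1694, 0.1611]
tcp_rot: [-179.9, -0.2, -165.0]
wrist_force: [0.0, 0.6, -7.1]
opening: 0.0429
grasp_force: 63.1
```

Request:
play_rows([
  {"slide": [0, 0, 0], "angular": [0, 0, 0], "claw": -1},
])

```text
time: 28.15
ee_pos: [0.441, 0.1695, 0.1617]
tcp_rot: [-179.9, -0.2, -165.0]
wrist_force: [0.5, 0.7, -7.7]
opening: 0.0427
grasp_force: 63.1
```

```bash
python3 go.py .4254 .3428 .165 200.75;python3 go.py .45 .06 .165 219.8 .539 -.1474 .165
```

```text
t 28.15 pos [0.441  0.1695 0.1617] rot [-179.94   -0.18 -164.97] open 0.0427 F [ 0.46  0.74 -7.66] grip 63.1
turn tool [-0.05 -0.18 -5.72] rows 0.7
[0.4254, 0.3428, 0.165] slide after turn [-46.8 167.6  -3.3] n 4 each [-11.7  41.9  -0.8]
t 28.15 pos [0.441  0.1695 0.1617] rot [-179.94   -0.18 -164.97] open 0.0427 F [ 0.46  0.74 -7.66] grip 63.1
turn tool [-2.000e-02 -1.900e-01 -2.477e+01] rows 2.9
[0.45, 0.06, 0.165] slide after turn [ 63.2 -89.9  -3.3] n 3 each [ 21.1 -30.   -1.1]
[0.539, -0.1474, 0.165] slide after turn [  64.4 -216.3   -0. ] n 6 each [ 10.7 -36.1  -0. ]
```

C weighs about 0.75 kg, so it goes to green pad 3.

Request:
play_rows([
  {"slide": [0, 0, 0], "angular": [0, 0, -5.7], "claw": -1},
  {"slide": [-6, 20, -2], "angular": [0, 0, 0], "claw": -1},
  {"slide": [-11, 40, -2], "angular": [0, 0, 0], "claw": -1},
  {"slide": [-11, 40, 0], "angular": [0, 0, 0], "claw": -1},
  {"slide": [-11, 40, 0], "angular": [0, 0, 0], "claw": -1},
  {"slide": [-8, 28, 0], "angular": [0, 0, 0], "claw": -1},
  {"slide": [0, 0, 0], "angular": [0, 0, 0], "claw": -1},
  {"slide": [0, 0, 0], "angular": [0, 0, 0], "claw": -1},
])

```text
time: 28.95
ee_pos: [0.4254, 0.3438, 0.1656]
tcp_rot: [-179.9, -0.2, -159.2]
wrist_force: [0.1, -0.9, -7.6]
opening: 0.0424
grasp_force: 64.0
```

```bash
python3 go.py .4254 .3428 .165 200.75 .4254 .3428 .061
```

```text
t 28.95 pos [0.4254 0.3438 0.1656] rot [-179.92   -0.18 -159.19] open 0.0424 F [ 0.12 -0.89 -7.65] grip 64.0
turn tool [-0.08 -0.18  0.06] rows 0.0
[0.4254, 0.3428, 0.165] slide after turn [ 0.4 -0.9  0.6] n 1 each [ 0.4 -0.9  0.6]
[0.4254, 0.3428, 0.061] slide after turn [  0.  -0. 104.] n 3 each [ 0.  -0.  34.7]
```

Request:
play_rows([
  {"slide": [0.5, -1, 20], "angular": [0, 0, 0], "claw": -1},
  {"slide": [0, 0, 30], "angular": [0, 0, 0], "claw": -1},
  {"slide": [0, 0, 27], "angular": [0, 0, 0], "claw": -1},
  {"slide": [0, 0, 15], "angular": [0, 0, 0], "claw": -1},
  {"slide": [0, 0, 7], "angular": [0, 0, 0], "claw": -1},
  {"slide": [0, 0, 2], "angular": [0, 0, 0], "claw": -1},
  {"slide": [0, 0, 1], "angular": [0, 0, 0], "claw": -1},
  {"slide": [0, 0, 0], "angular": [0, 0, 0], "claw": -1},
])

```text
time: 29.75
ee_pos: [0.4261, 0.3425, 0.0654]
tcp_rot: [-180.0, -0.0, -159.3]
wrist_force: [0.3, -1.4, -7.4]
opening: 0.0429
grasp_force: 64.1
```

Request:
play_rows([
  {"slide": [0, 0, 1], "angular": [0, 0, 0], "claw": -1},
  {"slide": [0, 0, 0], "angular": [0, 0, 0], "claw": -1},
  {"slide": [0, 0, 0], "angular": [0, 0, 0], "claw": -1},
])

```text
time: 30.05
ee_pos: [0.4256, 0.3423, 0.0635]
tcp_rot: [-180.0, -0.1, -159.3]
wrist_force: [0.1, 0.3, -7.6]
opening: 0.0428
grasp_force: 64.1
```

Request:
play_rows([
  {"slide": [0, 0, 1], "angular": [0, 0, 0], "claw": -1},
  {"slide": [0, 0, 1], "angular": [0, 0, 0], "claw": -1},
  {"slide": [0, 0, 0.5], "angular": [0, 0, 0], "claw": -1},
  {"slide": [0, 0, 0], "angular": [0, 0, 0], "claw": -1},
  {"slide": [0, 0, 0], "angular": [0, 0, 0], "claw": -1},
])

```text
time: 30.55
ee_pos: [0.4255, 0.3421, 0.0608]
tcp_rot: [-180.0, -0.1, -159.3]
wrist_force: [0.1, -0.8, -7.1]
opening: 0.0426
grasp_force: 64.5
```

Request:
play_rows([
  {"slide": [0, 0, 0.5], "angular": [0, 0, 0], "claw": -1},
  {"slide": [0, 0, 0.5], "angular": [0, 0, 0], "claw": -1},
  {"slide": [0, 0, 0], "angular": [0, 0, 0], "claw": -1},
  {"slide": [0, 0, 0], "angular": [0, 0, 0], "claw": -1},
])

```text
time: 30.95
ee_pos: [0.4256, 0.3422, 0.0607]
tcp_rot: [-180.0, -0.1, -159.3]
wrist_force: [-3.2, -3.2, 6.1]
opening: 0.0428
grasp_force: 65.3
```

Firm contact now; I release, rise and take a look.

Request:
play_rows([
  {"slide": [0, 0, 0], "angular": [0, 0, 0], "claw": 0.1},
  {"slide": [0, 0, 0], "angular": [0, 0, 0], "claw": 0.3},
  {"slide": [0, 0, 0], "angular": [0, 0, 0], "claw": 0.5},
  {"slide": [0, 0, 0], "angular": [0, 0, 0], "claw": 0.5},
  {"slide": [0, 0, -20], "angular": [0, 0, 0], "claw": 0.5},
  {"slide": [0, 0, -40], "angular": [0, 0, 0], "claw": 0.5},
  {"slide": [0, 0, -40], "angular": [0, 0, 0], "claw": 0.5},
  {"slide": [0, 0, 0], "angular": [0, 0, 0], "claw": 0.5},
])

```text
time: 31.75
ee_pos: [0.4274, 0.3437, 0.1656]
tcp_rot: [179.9, 0.4, -159.3]
wrist_force: [-0.5, -0.1, -0.5]
opening: 0.0642
grasp_force: 0.0
```

Request:
play_rows([
  {"slide": [0, -40, 0], "angular": [0, 0, 0], "claw": 0.5},
  {"slide": [0, -40, 0], "angular": [0, 0, 0], "claw": 0.5},
  {"slide": [0, -40, 0], "angular": [0, 0, 0], "claw": 0.5},
  {"slide": [0, -40, 0], "angular": [0, 0, 0], "claw": 0.5},
  {"slide": [40, 0, 0], "angular": [0, 0, 0], "claw": 0.5},
  {"slide": [40, 0, 0], "angular": [0, 0, 0], "claw": 0.5},
  {"slide": [0, 0, 0], "angular": [0, 0, 0], "claw": 0.5},
  {"slide": [0, 0, 0], "angular": [0, 0, 0], "claw": 0.5},
])

```text
time: 32.55
ee_pos: [0.4075, 0.1642, 0.1601]
tcp_rot: [-180.0, -0.0, -159.3]
wrist_force: [0.6, -0.0, 0.4]
opening: 0.0641
grasp_force: 0.0
```

```bash
python3 - <<'E'
from h import *
a=bot.camera("top");b=bot.camera("side")
cv2.imwrite("pics/end.png",cv2.resize(np.vstack([a[100:330,100:430],b[60:350,130:460]])[:,:,::-1],(380,600)))
cv2.imwrite("pics/end.png",cv2.resize(np.hstack([a[120:330,100:430],b[90:300,110:440]])[:,:,::-1],(800,255),interpolation=cv2.INTER_CUBIC))
E
```

```text
(no output)
```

View pics/end.png

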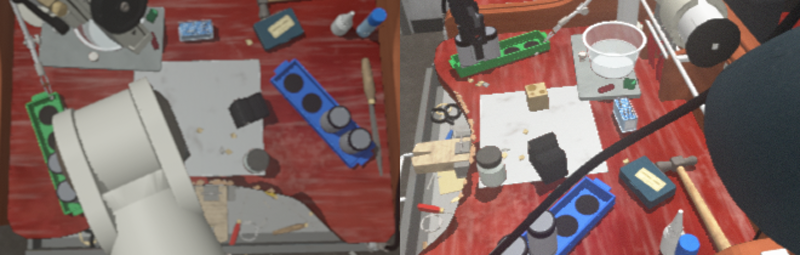

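The picture shows two canisters upright in the blue tray, at about (335,118) and (355,142) in the left half. Two more stand in the green tray, at about (463,48) and (487,45) in the right half. The jar, block, cube, tin and bur box have not moved, and the gripper is clear.

```bash
python3 -c "
from workcell import bot
print(bot.job_done())"
```

```text
the job is handed in; nothing more can be done
None
```

I sorted all four canisters and handed the job in at about 33 s; the hand-in returned no verdict. Canisters A (about 0.80 kg) and C (about 0.75 kg) stand in the green tray, B (about 0.24 kg) and D (about 0.40 kg) in the blue. The last pictures show all four upright and the other things where they were.

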